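# Press a loose cedar peg home with the trigger bar clamp and release it

### The arm

A 7-joint arm with a two-finger parallel gripper is mounted at the origin on the work surface. World frame = base frame: x ahead of the robot, y to its left, z up, the work surface at z = 0. Lengths are in m, angles in rad, forces in N, time in s.
With the tool pointing down it reaches from about 0.425 to 0.975 m from the base axis. Payload 16.7 kg.
Tool frame: the origin (TCP) lies on the centre line of the jaws, within the pads' length; the fingertips stand 25 mm ahead of it and the grasp point (between the pads) lies 6 mm ahead of it; x points along the fingers, y is the direction in which the jaws open and shut, and the axes are right-handed (so a half turn about x gives the same grasp; the last joint's range is limited). The gripper opens to 85 mm and grips with 20 to 120 N. Pads are 22 mm wide; open, the fingers measure 114 mm over their backs; the gripper's body (76 mm by 85 mm) begins 54 mm behind the grasp point. The pads swing forward as they close: fully open they stand 13 mm farther back than shut.
Start: joints at [-1.431, 0.426, 0.074, 1.606, -0.034, 1.111, -0.067], TCP at [0.193, 0.647, 0.256] pointing down, gripper open.
Joint ranges: [-2.85, 2.85], [-0.5, 2.14], [-1.23, 1.37], [0.21, 2.46], [-1.02, 4.16], [0.16, 2.05], [-2.73, 2.73]. Speed limits (rad/s): [1.89, 1.89, 2.39, 2.39, 3.01, 3.01, 3.01].

### API

Orientations are given as a unit quaternion [x, y, z, w].
In Python, from station import sense, snapshot, calibration, close_job, regions_of, landmark_of gives the robot as it stands. The module is installed in compiled form; this text tells all that it offers.
- The arm moves only by the tool move_arm, never from a script. Its arguments are lists of equal length, an entry for each row: "offset": the shift along the tool's x, y, z in m, a list of three; "roll": the turn about the tool's x in degrees; "gripper": the opening, from 0 (shut) to 1 (fully open). In form: {"offset": [[tx, ty, tz], ...], "roll": [roll, ...], "gripper": [gripper, ...]}. A call has 1 to 20 rows; each row is the pose to reach, as a shift and turn from the pose commanded when the call began, along the tool's axes at that moment; what a row does not reach only later rows make up. A row lasts 1/10 s, in which the tool goes at most 50 mm and 8.59 degrees, less where a joint would pass 70% of its speed; a pose out of reach is approached as far as the arm can. A call with a gripper value outside its range is refused whole. The fingers move at their own pace and stop on an object; "force" is the grip in N (left out, the last holds). Time passes only in rows, so rows that repeat a pose let the fingers close. It gives the time, the measured TCP pose, the force and the opening at its end, in the units of the state.
- sense(): the state, without advancing time (a new reading comes with each control period).
- snapshot(name): name is "scene" or "top"; returns (picture, depth): 384x512x3 uint8, red, green, blue; 384x512 float32, m along the optical axis (not along the pixel's ray), 0 where there is no reading.
- calibration(name): a dict with "intrinsics" (3x3 intrinsics, pixels), "R" (3x3) and "t" (3): a world point X has camera coordinates R X + t. Camera axes: x right, y down, z forward; pixel columns grow to the right and rows downward; lengths in m; the calibration is good to about 2 mm. A picture is of the moment at which its call begins. calibration takes no time and is no camera call.
- close_job(): hands the job in, once; it reports no verdict.
Trained networks look in the newest picture that a camera, given by its name, has taken for a name from the list of things; names that differ only in an ending like _2 or _b are one class to them, and where a whole thing is asked for, a point or a joint stands for the part that bears it (a point fixed in the world has none). Each returns a list of dicts, best first, with "score" (0 to 1); they miss things now and then, are a little off and sometimes report something else, mostly with a low value. They report only what shows in the picture. A call takes as long as a camera call.
- regions_of(name, camera): "mask" (384x512 bool, what is visible of it) and "bbox" ([centre column, centre row, width, height] in pixels, round what is visible of it).
- landmark_of(name, camera): "pixel" ([column, row] in pixels: a listed point, or the origin of a listed thing).
The state is a dict: "t": time; "joints": joint angles; "qvel": joint speeds; "joint_efforts": joint torques, N m; "tool_pos": TCP position; "tcp_rot": TCP orientation; "wrist_force": force on the tool from outside, world axes, zero at the start; "moment": the same for the moment, N m; "gripper_width": opening from 0.0 (shut) to 1.0 (fully open).
Only numpy, scipy, OpenCV 4.12 (cv2) and the standard library are available. Lean on these libraries where they do the work, as an engineer would, in place of code of your own. Each camera call takes 0.05 s, during which the arm holds its last target.

### The job

The middle cedar peg of the white peg strip stands proud: walk the bar clamp's jaw onto it by squeezing and letting go the orange trigger again and again until the peg's collar is fully home against the strip, then keep the trigger squeezed firmly but without bruising the wood for about two seconds. Afterwards let the trigger go and hold the red release tab down until the jaw has sprung right back open, then let go of everything. Work the clamp only by its trigger and tab, never push the jaw or the peg by hand, and leave the other things where they are.

Things in the scene. Friction and masses are not known exactly. Their poses are not given: they have to be found in the camera images.
- clamp: Grey pistol-grip bar clamp fixed on a cedar board 450 x 180 x 20 mm. Origin on the table under the resting trigger's front face; +x along the steel bar from grip to far jaw, z up. Along x: red tab -127 to -97 mm, fixed grip post -60 to -36 (top z 125 mm), orange trigger -14 to 0, free finger room 0 to 70, then strip and peg, far jaw face +190 when open. Housing below: 46 mm across, top z 70.
- trigger_face (a point): Centre (z 104 mm) of the orange trigger's front face, towards the jaws. Upright block 30 mm across, 14 mm thick, z 72 to 124 mm. Squeezing slides it straight along the clamp's -x, up to 18 mm, towards the fixed grip post (60 mm over both at rest); draw it with a fingertip on this face or squeeze it against the post. A spring (2.5 to 4 N) returns it.
- trigger (a joint): Trigger travel, m: 0 at rest (within 1.5 mm), 0.018 at its own hard stop. The jaw follows each squeeze less 1 to 2 mm slack; let go, it drops back to the last click (14 mm apart). A squeeze of over 15 mm gains one click; 24 to 40 mm are needed in all. Going stiff well before the hard stop means the peg is home; near it, squeeze again. Slow squeezing takes 6 to 9 N free, 10 to 14 N while the peg slides.
- tab_top (a point): Centre of the top of the red release tab, 30 mm (x) x 26 mm (y), 86 mm above the table, behind the grip post. It presses straight down 8 mm against a spring (3 N rising to about 7 N, then a hard stop). While it is held fully down and the trigger is let go, the jaw springs open in about half a second.
- jaw (a joint): Travel of the far jaw with its bar, m: 0 fully open, growing as it closes (along the clamp's -x), at most 0.05. A weak spring (3 N) opens it when the tab is held down; otherwise the clicks hold it.
- pad_face (a point): Centre of the far jaw's black rubber face (34 x 34 mm), 98 mm above the table; it alone pushes the peg. With the peg home it presses with the squeezing force less about 7 N, only while the trigger is held squeezed. A firm press is 10 N or more; over 19 N bruises the wood. It is stiff: each millimetre of trigger adds 5 to 10 N, and a fast squeeze knocks harder.
- strip: White peg strip 160 mm across on a cedar batten, 36 mm thick in all, on a saddle astride the bar, fixed but at a different place along the bar each time. Origin 20 mm above the table below the strip's front face; axes as the clamp's. It carries two seated pegs 55 mm either side and the proud one in the middle.
- peg (a joint): How far the middle peg has been pushed in, m: 0 furthest out, 0.022 fully home (collar flush on the strip). It slides along the clamp's -x, tight (about 4 N), and stays where it is left.
- peg_end (a point): Crown of the middle peg's round cedar knob (20 mm across), 98 mm above the table; with the peg home it lies 44 mm in front of the strip's front face.
- cup_rim (a point): Bystander: turquoise ceramic cup, 80 mm across, 85 mm high; centre of its mouth.
- jar: Bystander: amber jar with brass lid, 72 mm across, 110 mm high; origin under its centre.
- salsa_bowl_rim (a point): Bystander: dark stone bowl, 120 mm across, 55 mm high; centre of its mouth.
- brush_grip (a point): Bystander: pastry brush 200 mm long lying on the table; point on its handle.
- turner: Bystander: slotted turner 315 mm long lying on the table; origin mid-length.
- napkin_ring: Bystander: turquoise ring 48 mm across, 30 mm high; origin under its centre.
- spare_peg: Bystander: spare cedar peg standing on its collar on the clamp's board beside the far jaw, 44 mm high; origin under its foot.
- tab (a joint): Travel of the red release tab, m: 0 at rest, 0.008 fully down; it frees the jaw in the last half of its travel.

How it is judged:
On the way, in this order (a step that is already met when the one before it is completed fails the run):
1. the jaw presses the peg, fully home (within 1.5 mm), with at least 10 N for one second (value of joint peg above 0.0205 m and contact force between pad and peg above 10 N), for 1 s.
2. the release tab is pressed and the jaw springs open (within 4 mm of fully open) (value of joint tab above 0.003 m and value of joint jaw below 0.004 m), for 0.05 s.
At the end, for the whole second after the job is handed in: The middle peg is home within 1.5 mm, the jaw is within 4 mm of fully open and off the peg, the trigger and the tab are back within 2 mm of rest (value of joint peg above 0.0205 m and value of joint jaw below 0.004 m and value of joint each of trigger, tab below 0.002 m and contact force between pad and peg below 0.2 N); the robot touches nothing.
It fails at once if the jaw presses the peg with more than 19 N (contact force between pad and peg above 19 N).
It fails at once if the robot pushes the peg or the jaw itself (contact force between any of the fingers, the arm and peg above 2 N or contact force between any of the fingers, the arm and jaw above 2 N or contact force between any of the fingers, the arm and pad above 2 N).
It fails at once if a bystander is moved more than 20 mm (distance of any of cup_rim, jar, salsa_bowl_rim, brush_grip, turner, napkin_ring, spare_peg from where it was at the start of the episode above 0.02 m).
It also fails if it takes over 67 s, if anything falls off the work surface, if the arm or the gripper's body presses on something with over 40 N, if the wrist force passes 120 N, or if a joint passes its speed limit or range.

## Working session

There is one attempt and no reset: what is moved stays moved. The work goes in short steps, Python scripts to look and compute and a tool call to move; the robot and the scene stay as the last step left them, time stands still between calls to the robot, and variables do not carry over. Pictures are saved under pics/ and viewed, and the job is handed in when it is done.

Besides the shell and the picture viewer there is one more tool, called as a command line: name --pt "numbers of a row" for each row, then --argument value for the rest. move_arm: Moves the arm, as the interface text tells. Its arguments: {"type":"object","properties":{"offset":{"type":"array","items":{"type":"array","items":{"type":"number"}}},"roll":{"type":"array","items":{"type":"number"}},"gripper":{"type":"array","items":{"type":"number"}},"force":{"type":"number"}},"required":["offset","roll","gripper"]}

```bash
mkdir -p pics; cat > h.py <<'E'
import numpy as np, cv2
from station import *
def world(cam,px,depth=None,z=None):
    c=calibration(cam);K=np.array(c["intrinsics"]);R=np.array(c["R"]);t=np.array(c["t"])
    r=np.linalg.inv(K)@np.array([px[0],px[1],1.0])
    if depth is not None: return R.T@(r*depth-t)
    o=-R.T@t; d=R.T@r; return o+d*(z-o[2])/d[2]
E
python3 - <<'E'
from h import *
s=sense();print(s)
for c in("scene","top"):
    p,d=snapshot(c);cv2.imwrite(f"pics/{c}0.png",p[:,:,::-1])
    np.save(f"{c}_d.npy",d)
    for n,z in(("trigger_face",.104),("tab_top",.086),("pad_face",.098),("peg_end",.098),("clamp",0),("strip",.02)):
        for r in landmark_of(n,c)[:2]:
            print(c,n,round(r["score"],2),np.round(r["pixel"],1),np.round(world(c,r["pixel"],z=z),4))
E
```

```text
{'t': 0.0, 'joints': array([-1.43046274,  0.42674595,  0.07385546,  1.60664565, -0.03408876,
        1.11079192, -0.06707428]), 'qvel': array([-0.00053293, -0.00029621,  0.00130182, -0.00140655,  0.00226767,
       -0.00085803, -0.00082701]), 'joint_efforts': array([ 2.66924844e-04, -9.49819636e+01,  3.75971094e+00, -4.63509357e+01,
        1.88941404e-02,  9.95326467e-03,  2.47265768e-05]), 'tool_pos': array([0.19283091, 0.64645936, 0.25558436]), 'tcp_rot': array([ 0.10164569,  0.69972298, -0.10258538,  0.69966574]), 'wrist_force': array([ 0.26524952,  0.30723162, -0.18985076]), 'moment': array([ 0.01579605, -0.01630499,  0.06892032]), 'gripper_width': 0.9999908472106847}
scene trigger_face 0.4 [249.6 180. ] [ 0.5522 -0.0389  0.104 ]
scene tab_top 0.38 [237.8 171.1] [ 0.5243 -0.1277  0.086 ]
scene peg_end 0.4 [267.5 214.6] [0.6374 0.1272 0.098 ]
scene clamp 0.59 [250.9 211. ] [ 0.5731 -0.0103  0.    ]
scene clamp 0.3 [191.  233.8] [ 0.7932 -0.0573  0.    ]
scene strip 0.67 [264.8 220.6] [0.5938 0.0758 0.02  ]
top trigger_face 0.48 [258.5 194.5] [ 0.561  -0.0356  0.104 ]
top tab_top 0.69 [206.5 175.6] [0.6207 0.1305 0.086 ]
top tab_top 0.5 [286.4 210.6] [ 0.5143 -0.1246  0.086 ]
top pad_face 0.58 [202.1 170. ] [0.6362 0.1438 0.098 ]
top peg_end 0.52 [206.7 173.6] [0.6249 0.1288 0.098 ]
top clamp 0.63 [256.8 200.8] [ 0.5534 -0.0332  0.    ]
top strip 0.57 [227.5 187.5] [0.5938 0.0661 0.02  ]
```

```bash
python3 - <<'E'
import cv2
for c in("scene","top"):
    i=cv2.imread(f"pics/{c}0.png")
    cv2.imwrite(f"pics/{c}0z.png",cv2.resize(i[110:310,110:376] if c=="scene" else i[90:290,130:396],None,fx=3,fy=3,interpolation=cv2.INTER_CUBIC))
E
```

```text
(no output)
```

View pics/scene0.png

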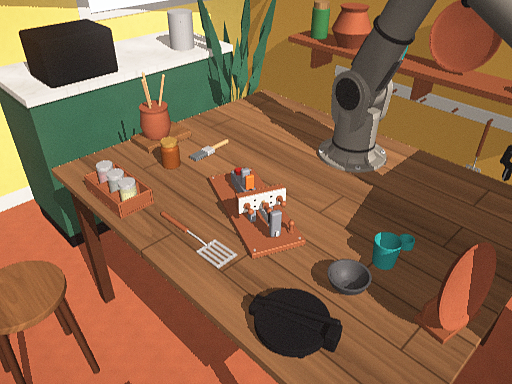

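View pics/top0z.png

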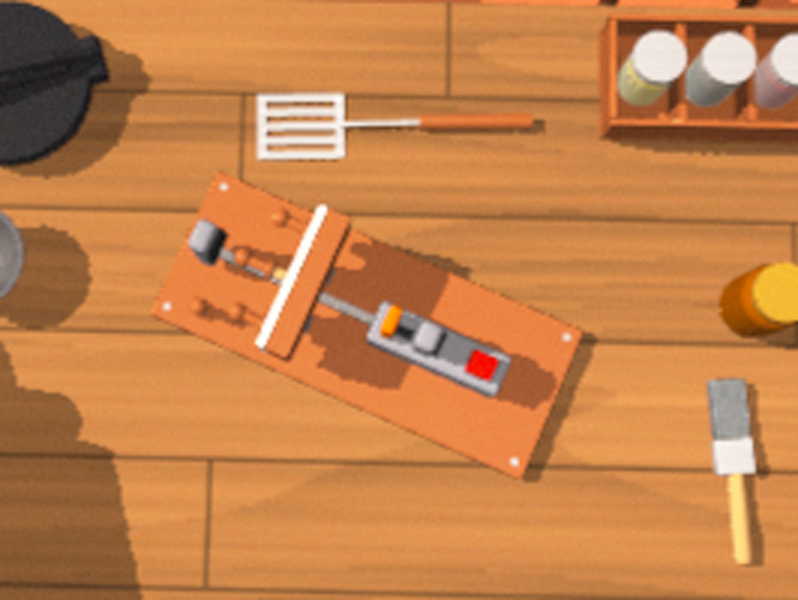

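View pics/scene0z.png

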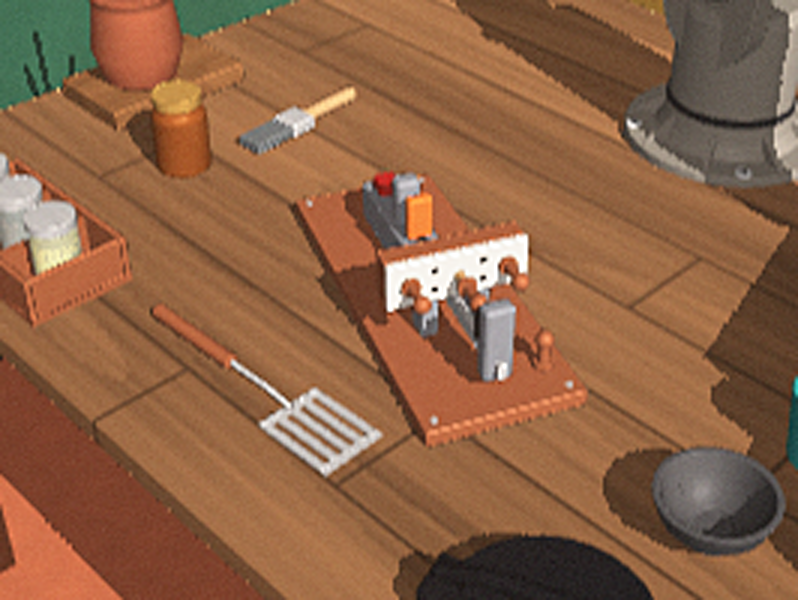

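The top view (crop = 3×, offset 130,90) shows the red tab at about (291,212), the grip post at (273,203), the orange trigger at (260,197) and the strip at (231,184). The jaw is at upper left, around (199,171). The board's screws show at all four corners.

```bash
python3 - <<'E'
from h import *
p=cv2.imread("pics/top0.png");d=np.load("top_d.npy")
c=calibration("top");print(np.array(c["R"]).round(3),np.array(c["t"]).round(3),np.array(c["intrinsics"]).round(1))
hsv=cv2.cvtColor(p,cv2.COLOR_BGR2HSV)
def pts(mask):
    v,u=np.nonzero(mask&(d>0)); return np.array([world("top",(a,b),depth=d[b,a]) for a,b in zip(u,v)]),u,v
roi=np.zeros(d.shape,bool);roi[180:225,245:305]=1
h,s,v=[hsv[:,:,i].astype(int) for i in range(3)]
red=roi&((h<4)|(h>176))&(s>200)&(v>150)
P,u,w=pts(red);print("red",len(P),u.mean(),w.mean(),P.mean(0).round(4),P.min(0).round(3),P.max(0).round(3), world("top",(u.mean(),w.mean()),z=.086).round(4))
org=roi&(h>=13)&(h<20)&(s>200)&(v>200)
P,u,w=pts(org);print("org",len(P),u.mean(),w.mean(),P.mean(0).round(4),P.min(0).round(3),P.max(0).round(3))
m=P[:,2]>.112;print(m.sum(),P[m].mean(0).round(4))
# height based: grip top, trigger top
A,u,w=pts(roi)
m=A[:,2]>.112;B=A[m];print("high",len(B)); 
for b,a,e in zip(B,u[m],w[m]): print(a,e,b.round(3),p[e,a])
S=[(223,187),(566,337),(514,462),(167,306)]
for q in S: print(world("top",((q[0]+.5)/3-.5+130,(q[1]+.5)/3-.5+90),z=.021).round(4))
E
```

```text
[[ 0.022 -1.    -0.004]
 [-0.99  -0.021 -0.142]
 [ 0.142  0.007 -0.99 ]] [-0.006  0.579  1.207] [[380.1   0.  245.1]
 [  0.  380.1 191.2]
 [  0.    0.    1. ]]
red 61 290.2950819672131 211.0983606557377 [ 0.5131 -0.137   0.0843] [ 0.501 -0.152  0.078] [ 0.526 -0.123  0.09 ] [ 0.5129 -0.1369  0.086 ]
org 29 260.2758620689655 196.41379310344828 [ 0.5528 -0.0406  0.1221] [ 0.541 -0.049  0.115] [ 0.567 -0.031  0.126]
29 [ 0.5528 -0.0406  0.1221]
high 126
261 192 [ 0.567 -0.043  0.119] [  0 148 252]
262 192 [ 0.567 -0.046  0.122] [  0 106 227]
260 193 [ 0.563 -0.04   0.121] [  0 168 255]
261 193 [ 0.563 -0.043  0.125] [  0 159 255]
262 193 [ 0.563 -0.046  0.126] [  0 143 254]
263 193 [ 0.564 -0.049  0.118] [ 11 118 236]
260 194 [ 0.56  -0.04   0.122] [  0 161 255]
261 194 [ 0.56  -0.043  0.12 ] [  0 157 255]
262 194 [ 0.56  -0.046  0.124] [  0 139 254]
263 194 [ 0.56  -0.049  0.122] [ 54 127 234]
264 194 [ 0.561 -0.052  0.117] [124 135 164]
259 195 [ 0.557 -0.037  0.119] [  0 167 255]
260 195 [ 0.557 -0.04   0.126] [  0 158 255]
261 195 [ 0.557 -0.043  0.122] [  0 151 255]
262 195 [ 0.557
[... 4380 characters left out ...]
 0.528 -0.089  0.117] [54 51 55]
277 205 [ 0.528 -0.093  0.116] [102 100 105]
270 206 [ 0.524 -0.071  0.12 ] [125 122 129]
271 206 [ 0.524 -0.074  0.12 ] [151 149 155]
272 206 [ 0.524 -0.077  0.122] [165 161 172]
273 206 [ 0.524 -0.08   0.122] [157 155 160]
274 206 [ 0.525 -0.083  0.118] [117 117 119]
275 206 [ 0.524 -0.086  0.123] [65 64 68]
276 206 [ 0.525 -0.089  0.117] [78 78 82]
272 207 [ 0.521 -0.077  0.118] [ 99  98 100]
273 207 [ 0.521 -0.08   0.122] [95 92 96]
274 207 [ 0.521 -0.083  0.12 ] [62 61 64]
275 207 [ 0.521 -0.086  0.119] [56 56 59]
276 207 [ 0.522 -0.09   0.114] [102 100 106]
[0.7137 0.1492 0.021 ]
[ 0.5513 -0.2372  0.021 ]
[ 0.4128 -0.1797  0.021 ]
[0.5766 0.2065 0.021 ]
```

```bash
cat >> h.py <<'E'
from scipy.spatial.transform import Rotation as Ro
TH=np.deg2rad(67.1); EX=np.array([np.cos(TH),np.sin(TH),0]);EY=np.array([-np.sin(TH),np.cos(TH),0]);O=np.array([.5559,-.0342,0])
def st():
    s=sense();R=Ro.from_quat(s["tcp_rot"]).as_matrix()
    p=s["tool_pos"]-O
    return s,R,np.array([p@EX,p@EY,p[2]])
def rep(tgt=None):
    s,R,p=st();f=s["wrist_force"]
    print("t",round(s["t"],2),"clamp xyz mm",(p*1e3).round(1),"F clamp",np.round([f@EX,f@EY,f[2]],2),"g",round(s["gripper_width"],3),"j7",s["joints"][6].round(2))
    print("R in clamp\n",(np.array([EX,EY,[0,0,1]])@R).round(3))
    if tgt is not None:
        d=np.array(tgt)-p; w=d[0]*EX+d[1]*EY+np.array([0,0,d[2]]); print("offset",(R.T@w).round(4))
E
python3 - <<'E'
from h import *
rep((.036,0,.2))
d=np.load("top_d.npy")
# tallest pts around strip/jaw
best=0
for b in range(160,200):
  for a in range(190,250):
    if d[b,a]>0:
      w=world("top",(a,b),depth=d[b,a]); q=w-O; 
      if w[2]>.11: print((np.array([q@EX,q@EY,w[2]])*1e3).round(0),end=" ") if (a+b)%5==0 else 0
E
```

```text
t 0.7 clamp xyz mm [486.1 599.4 256.3] F clamp [-0.44  0.13  0.03] g 1.001 j7 -0.07
R in clamp
 [[-0.     0.994  0.11 ]
 [ 0.     0.11  -0.994]
 [-1.    -0.    -0.   ]]
offset [ 0.0563 -0.513   0.5465]
[ 96. -78. 124.] [142. -57. 111.] [ 98. -75. 118.] [ 99. -70. 122.] [ 85. -76. 126.] [215. -15. 121.] Traceback (most recent call last):
  File "<stdin>", line 9, in <module>
  File "h.py", line 4, in world
    c=calibration(cam);K=np.array(c["intrinsics"]);R=np.array(c["R"]);t=np.array(c["t"])
ValueError: time passes only in moves, steps and waits
```

move_arm --pt "0.0 -0.03 0.03" --pt "0.0 -0.06 0.062" --pt "0.0 -0.09 0.094" --pt "0.0 -0.12 0.126" --pt "0.0 -0.15 0.158" --pt "0.0 -0.18 0.19" --pt "0.0 -0.21 0.222" --pt "0.0 -0.24 0.254" --pt "0.0 -0.27 0.286" --pt "0.0 -0.3 0.318" --pt "0.0 -0.33 0.35" --pt "0.0 -0.36 0.382" --pt "0.0 -0.39 0.414" --pt "0.0 -0.42 0.446" --pt "0.0 -0.45 0.478" --pt "0.01 -0.48 0.51" --pt "0.03 -0.505 0.54" --pt "0.05 -0.513 0.5465" --pt "0.056 -0.513 0.5465" --pt "0.056 -0.513 0.5465" --roll '[6, 12, 18, 24, 30, 36, 42, 48, 54, 60, 66, 72, 78, 84, 90, 96.3, 96.3, 96.3, 96.3, 96.3]' --gripper '[0, 0, 0, 0, 0, 0, 0, 0, 0, 0, 0, 0, 0, 0, 0, 0, 0, 0, 0, 0]'

```text
t: 2.7
tool_pos: [0.5694, -0.0006, 0.1997]
tcp_rot: [-0.589, -0.391, 0.59, -0.39]
wrist_force: [-0.5, 0.8, -0.1]
gripper_width: -0.002
```

```bash
python3 -c "
from h import *
rep((.036,0,.107))"
```

```text
t 2.7 clamp xyz mm [ 36.2   0.7 199.7] F clamp [ 0.54  0.73 -0.08] g -0.002 j7 -0.24
R in clamp
 [[-0.001 -0.    -1.   ]
 [ 0.002 -1.     0.   ]
 [-1.    -0.002  0.001]]
offset [0.0927 0.0008 0.0001]
```

move_arm --pt "0.03 0.001 0" --pt "0.06 0.001 0" --pt "0.08 0.001 0" --pt "0.093 0.001 0" --pt "0.093 0.001 0" --pt "0.093 0.001 0" --roll '[0, 0, 0, 0, 0, 0]' --gripper '[0, 0, 0, 0, 0, 0]'

```text
t: 3.3
tool_pos: [0.5714, -0.0009, 0.1084]
tcp_rot: [0.59, 0.391, -0.589, 0.391]
wrist_force: [-0.2, 0.5, 0.0]
gripper_width: -0.004
```

```bash
python3 -c "
from h import *
rep((.011,0,.107))
for c in('scene','top'):
    p,d=snapshot(c)
    q=p[140:260,180:340] if c=='scene' else p[130:250,180:340]
    cv2.imwrite(f'pics/{c}1.png',cv2.resize(q[:,:,::-1],None,fx=4,fy=4,interpolation=cv2.INTER_CUBIC))
"
```

```text
t 3.3 clamp xyz mm [ 36.7  -1.3 108.4] F clamp [0.35 0.4  0.01] g -0.004 j7 -0.15
R in clamp
 [[ 0.001  0.    -1.   ]
 [-0.001 -1.    -0.   ]
 [-1.     0.001 -0.001]]
offset [ 0.0014 -0.0013  0.0257]
```

View pics/scene1.png

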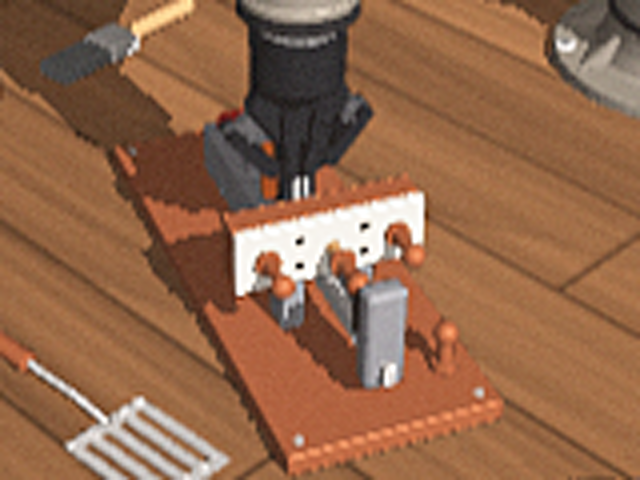

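View pics/top1.png

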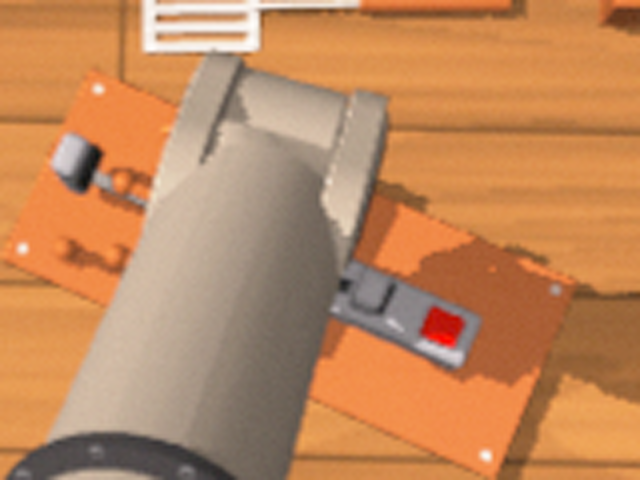

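The scene crop shows the closed fingers at (300,185) between the orange trigger and the strip, clear of both. I'll approach until contact.

move_arm --pt "0.001 -0.001 0.006" --pt "0.001 -0.001 0.012" --pt "0.001 -0.001 0.018" --pt "0.001 -0.001 0.02" --pt "0.001 -0.001 0.022" --pt "0.001 -0.001 0.022" --roll '[0, 0, 0, 0, 0, 0]' --gripper '[0, 0, 0, 0, 0, 0]'

```text
t: 4.0
tool_pos: [0.5616, -0.0212, 0.1064]
tcp_rot: [0.589, 0.391, -0.589, 0.391]
wrist_force: [1.2, 2.4, 1.1]
gripper_width: 0.002
```

```bash
python3 -c "
from h import *
rep((.011,0,.107))"
```

```text
t 4.0 clamp xyz mm [ 14.2  -0.2 106.4] F clamp [ 2.66 -0.16  1.11] g 0.002 j7 -0.11
R in clamp
 [[ 0. -0. -1.]
 [-0. -1.  0.]
 [-1.  0. -0.]]
offset [-0.0006 -0.0002  0.0032]
```

move_arm --pt "0 0 0.001" --pt "0 0 0.002" --pt "0 0 0.003" --pt "0 0 0.004" --pt "0 0 0.005" --pt "0 0 0.006" --pt "0 0 0.006" --roll '[0, 0, 0, 0, 0, 0, 0]' --gripper '[0, 0, 0, 0, 0, 0, 0]'

```text
t: 4.7
tool_pos: [0.5595, -0.026, 0.1064]
tcp_rot: [0.589, 0.391, -0.589, 0.391]
wrist_force: [2.4, 5.6, 1.6]
gripper_width: 0.002
```

```bash
python3 -c "
from h import *
rep((.011,0,.107))"
```

```text
t 4.7 clamp xyz mm [ 8.900e+00 -1.000e-01  1.064e+02] F clamp [ 6.08 -0.08  1.63] g 0.002 j7 -0.1
R in clamp
 [[ 0.001  0.001 -1.   ]
 [-0.    -1.    -0.001]
 [-1.     0.    -0.001]]
offset [-0.0006 -0.0001 -0.0021]
```

move_arm --pt "0 0 0.0015" --pt "0 0 0.003" --pt "0 0 0.0045" --pt "0 0 0.006" --pt "0 0 0.0075" --pt "0 0 0.009" --pt "0 0 0.01" --pt "0 0 0.01" --roll '[0, 0, 0, 0, 0, 0, 0, 0]' --gripper '[0, 0, 0, 0, 0, 0, 0, 0]'

```text
t: 5.5
tool_pos: [0.5556, -0.0353, 0.1064]
tcp_rot: [0.589, 0.391, -0.589, 0.391]
wrist_force: [3.3, 7.5, 1.6]
gripper_width: -0.003
```

```bash
python3 -c "
from h import *
rep()"
```

```text
t 5.5 clamp xyz mm [-1.100e+00 -1.000e-01  1.064e+02] F clamp [ 8.13 -0.1   1.64] g -0.003 j7 -0.09
R in clamp
 [[ 0.001  0.001 -1.   ]
 [-0.    -1.    -0.001]
 [-1.     0.    -0.001]]
```

move_arm --pt "0 0 0.001" --pt "0 0 0.001" --roll '[0, 0]' --gripper '[0, 0]'

```text
t: 5.7
tool_pos: [0.5552, -0.0361, 0.1064]
tcp_rot: [0.589, 0.391, -0.589, 0.391]
wrist_force: [2.3, 5.6, 1.7]
gripper_width: 0.0
```

move_arm --pt "0 0 0.001" --pt "0 0 0.001" --roll '[0, 0]' --gripper '[0, 0]'

```text
t: 5.9
tool_pos: [0.5548, -0.037, 0.1064]
tcp_rot: [0.589, 0.391, -0.589, 0.391]
wrist_force: [2.6, 5.7, -0.3]
gripper_width: -0.001
```

```bash
python3 -c "
from h import *
rep()"
```

```text
t 5.9 clamp xyz mm [-3.000e+00 -1.000e-01  1.064e+02] F clamp [ 6.28 -0.16 -0.26] g -0.001 j7 -0.08
R in clamp
 [[ 0.001  0.001 -1.   ]
 [-0.    -1.    -0.001]
 [-1.     0.    -0.001]]
```

move_arm --pt "0 0 0.001" --pt "0 0 0.001" --roll '[0, 0]' --gripper '[0, 0]'

```text
t: 6.1
tool_pos: [0.5545, -0.0379, 0.1064]
tcp_rot: [0.589, 0.391, -0.589, 0.391]
wrist_force: [3.2, 5.9, 0.1]
gripper_width: 0.002
```

move_arm --pt "0 0 0.001" --pt "0 0 0.001" --roll '[0, 0]' --gripper '[0, 0]'

```text
t: 6.3
tool_pos: [0.5543, -0.0382, 0.1064]
tcp_rot: [0.59, 0.391, -0.589, 0.391]
wrist_force: [4.4, 8.6, 0.7]
gripper_width: 0.001
```

```bash
python3 -c "
from h import *
rep()
for c in('scene','top'):
    p,d=snapshot(c)
    q=p[140:260,180:340] if c=='scene' else p[130:250,180:340]
    cv2.imwrite(f'pics/{c}2.png',cv2.resize(q[:,:,::-1],None,fx=4,fy=4,interpolation=cv2.INTER_CUBIC))
"
```

```text
t 6.3 clamp xyz mm [-4.300e+00 -1.000e-01  1.064e+02] F clamp [ 9.64 -0.69  0.69] g 0.001 j7 -0.08
R in clamp
 [[ 0.001  0.001 -1.   ]
 [-0.    -1.    -0.001]
 [-1.     0.    -0.001]]
```

View pics/scene2.png

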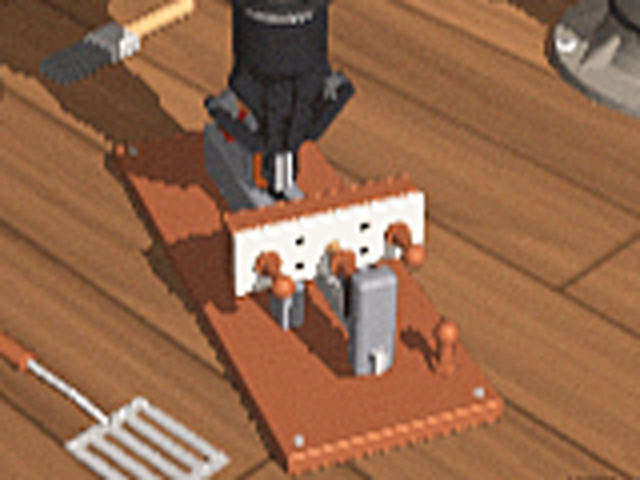

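The jaw (370,320 in the crop) has moved close to the peg, and the force is just starting to rise.

move_arm --pt "0 0 0.001" --pt "0 0 0.001" --roll '[0, 0]' --gripper '[0, 0]'

```text
t: 6.6
tool_pos: [0.5542, -0.0385, 0.1065]
tcp_rot: [0.59, 0.392, -0.588, 0.391]
wrist_force: [5.1, 12.3, -1.1]
gripper_width: 0.0
```

```bash
python3 -c "
from h import *
rep()
"
```

```text
t 6.6 clamp xyz mm [-4.600e+00 -1.000e-01  1.065e+02] F clamp [13.33  0.06 -1.12] g 0.0 j7 -0.08
R in clamp
 [[ 0.002  0.002 -1.   ]
 [-0.001 -1.    -0.002]
 [-1.     0.001 -0.002]]
```

move_arm --pt "0 0 -0.004" --pt "0 0 -0.008" --pt "0 0 -0.012" --pt "0 0 -0.016" --pt "0 0 -0.02" --pt "0 0 -0.023" --pt "0 0 -0.023" --pt "0 0 -0.023" --roll '[0, 0, 0, 0, 0, 0, 0, 0]' --gripper '[0, 0, 0, 0, 0, 0, 0, 0]'

```text
t: 7.4
tool_pos: [0.5621, -0.0196, 0.1063]
tcp_rot: [-0.589, -0.391, 0.589, -0.391]
wrist_force: [-0.1, -0.2, -1.0]
gripper_width: 0.003
```

```bash
python3 -c "
from h import *
rep()
for c in('scene','top'):
    p,d=snapshot(c)
    np.save(c+'3.npy',d);cv2.imwrite(f'pics/{c}3raw.png',p[:,:,::-1])
    q=p[140:260,180:340] if c=='scene' else p[130:250,180:340]
    cv2.imwrite(f'pics/{c}3.png',cv2.resize(q[:,:,::-1],None,fx=4,fy=4,interpolation=cv2.INTER_CUBIC))
p=cv2.imread('pics/top0.png');d=np.load('top_d.npy')
# white strip
m=(p.min(2)>215);m[:150]=0;m[215:]=0;m[:,:210]=0;m[:,245:]=0
v,u=np.nonzero(m)
c=calibration('top');K=np.array(c['intrinsics']);R=np.array(c['R']);t=np.array(c['t'])
X=(np.linalg.inv(K)@np.vstack([u,v,np.ones(len(u))])*d[v,u]-t[:,None]).T@R-O
a=np.c_[X@EX,X@EY,X[:,2]]*1e3
a=a[a[:,2]>110];print(len(a),a.mean(0),a.min(0),a.max(0),np.percentile(a[:,0],[5,25,50,75,95]))
"
```

```text
t 7.4 clamp xyz mm [ 15.8  -0.  106.3] F clamp [-0.23  0.04 -1.03] g 0.003 j7 -0.12
R in clamp
 [[-0. -0. -1.]
 [ 0. -1.  0.]
 [-1. -0.  0.]]
125 [103.12864432   3.57852626 141.90591162] [-30.03984769 -78.04662692 110.77163426] [ 111.73587384  154.05152579 1277.31937306] [101.81507883 103.25785004 105.15508138 107.14951973 108.71532293]
```

View pics/scene3.png

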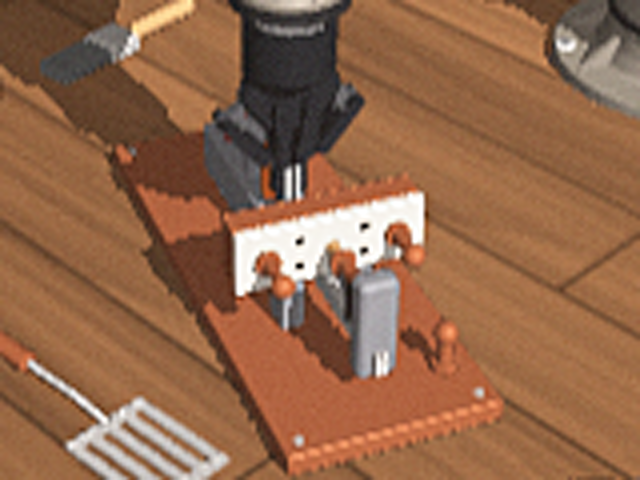

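View pics/top3.png

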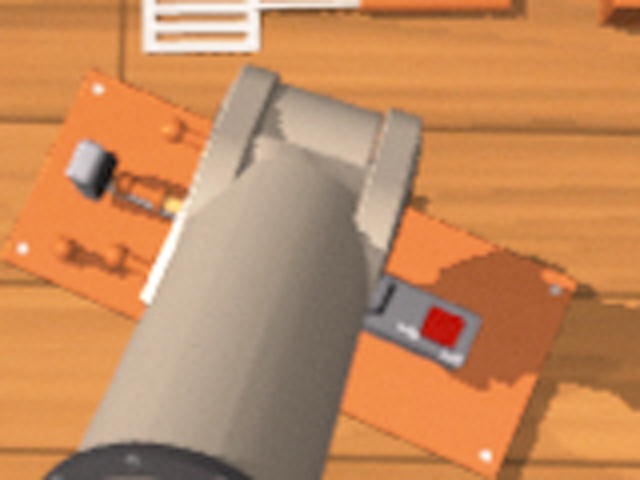

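move_arm --pt "0 0 0.0015" --pt "0 0 0.003" --pt "0 0 0.0045" --pt "0 0 0.006" --pt "0 0 0.007" --pt "0 0 0.008" --pt "0 0 0.009" --pt "0 0 0.01" --pt "0 0 0.011" --pt "0 0 0.012" --pt "0 0 0.012" --roll '[0, 0, 0, 0, 0, 0, 0, 0, 0, 0, 0]' --gripper '[0, 0, 0, 0, 0, 0, 0, 0, 0, 0, 0]'

```text
t: 8.6
tool_pos: [0.5582, -0.0289, 0.1065]
tcp_rot: [0.59, 0.391, -0.588, 0.391]
wrist_force: [4.6, 9.9, -0.9]
gripper_width: -0.003
```

```bash
python3 -c "
from h import *
rep()
"
```

```text
t 8.6 clamp xyz mm [  5.8  -0.  106.5] F clamp [10.94 -0.35 -0.91] g -0.003 j7 -0.1
R in clamp
 [[ 0.002  0.001 -1.   ]
 [-0.    -1.    -0.001]
 [-1.     0.    -0.002]]
```

move_arm --pt "0 0 0.001" --pt "0 0 0.002" --pt "0 0 0.003" --pt "0 0 0.004" --pt "0 0 0.004" --roll '[0, 0, 0, 0, 0]' --gripper '[0, 0, 0, 0, 0]'

```text
t: 9.1
tool_pos: [0.5566, -0.0326, 0.1065]
tcp_rot: [0.59, 0.391, -0.588, 0.391]
wrist_force: [3.7, 10.7, -1.2]
gripper_width: 0.0
```

```bash
python3 -c "
from h import *
rep()
"
```

```text
t 9.1 clamp xyz mm [  1.8  -0.  106.5] F clamp [11.34  0.74 -1.19] g 0.0 j7 -0.09
R in clamp
 [[ 0.002  0.001 -1.   ]
 [-0.    -1.    -0.001]
 [-1.     0.    -0.002]]
```

move_arm --pt "0 0 0.001" --pt "0 0 0.002" --pt "0 0 0.003" --pt "0 0 0.004" --pt "0 0 0.004" --roll '[0, 0, 0, 0, 0]' --gripper '[0, 0, 0, 0, 0]'

```text
t: 9.6
tool_pos: [0.555, -0.0364, 0.1065]
tcp_rot: [0.59, 0.391, -0.588, 0.391]
wrist_force: [3.8, 9.6, -1.2]
gripper_width: -0.002
```

move_arm --pt "0 0 0.001" --pt "0 0 0.001" --roll '[0, 0]' --gripper '[0, 0]'

```text
t: 9.8
tool_pos: [0.5547, -0.0373, 0.1065]
tcp_rot: [0.59, 0.391, -0.588, 0.391]
wrist_force: [4.7, 9.7, -1.1]
gripper_width: 0.0
```

```bash
python3 -c "
from h import *
rep()
"
```

```text
t 9.8 clamp xyz mm [-3.400e+00 -1.000e-01  1.065e+02] F clamp [10.71 -0.54 -1.14] g 0.0 j7 -0.08
R in clamp
 [[ 0.002  0.001 -1.   ]
 [-0.    -1.    -0.001]
 [-1.     0.    -0.002]]
```

move_arm --pt "0 0 0.001" --pt "0 0 0.001" --roll '[0, 0]' --gripper '[0, 0]'

```text
t: 10.0
tool_pos: [0.5543, -0.0382, 0.1065]
tcp_rot: [0.59, 0.391, -0.588, 0.391]
wrist_force: [3.4, 10.4, -1.1]
gripper_width: -0.001
```

move_arm --pt "0 0 0.0005" --pt "0 0 0.0005" --roll '[0, 0]' --gripper '[0, 0]'

```text
t: 10.2
tool_pos: [0.5542, -0.0384, 0.1065]
tcp_rot: [0.59, 0.392, -0.588, 0.391]
wrist_force: [4.9, 11.6, -2.0]
gripper_width: 0.0
```

```bash
python3 -c "
from h import *
rep()
"
```

```text
t 10.2 clamp xyz mm [-4.500e+00 -1.000e-01  1.065e+02] F clamp [12.56 -0.03 -1.96] g 0.0 j7 -0.08
R in clamp
 [[ 0.002  0.002 -1.   ]
 [-0.    -1.    -0.002]
 [-1.     0.    -0.002]]
```

move_arm --pt "0 0 -0.004" --pt "0 0 -0.008" --pt "0 0 -0.012" --pt "0 0 -0.016" --pt "0 0 -0.02" --pt "0 0 -0.023" --pt "0 0 -0.023" --pt "0 0 -0.023" --roll '[0, 0, 0, 0, 0, 0, 0, 0]' --gripper '[0, 0, 0, 0, 0, 0, 0, 0]'

```text
t: 11.0
tool_pos: [0.5623, -0.0191, 0.1063]
tcp_rot: [-0.589, -0.391, 0.589, -0.391]
wrist_force: [-0.3, -0.5, -0.0]
gripper_width: -0.0
```

```bash
python3 -c "
from h import *
rep()
for c in('scene','top'):
    p,d=snapshot(c)
    np.save(c+'4.npy',d);cv2.imwrite(f'pics/{c}4raw.png',p[:,:,::-1])
    q=p[140:260,180:340] if c=='scene' else p[130:250,180:340]
    cv2.imwrite(f'pics/{c}4.png',cv2.resize(q[:,:,::-1],None,fx=4,fy=4,interpolation=cv2.INTER_CUBIC))
"
```

```text
t 11.0 clamp xyz mm [ 16.4  -0.  106.3] F clamp [-0.53  0.06 -0.05] g -0.0 j7 -0.12
R in clamp
 [[-0. -0. -1.]
 [ 0. -1.  0.]
 [-1. -0.  0.]]
```

View pics/top4.png

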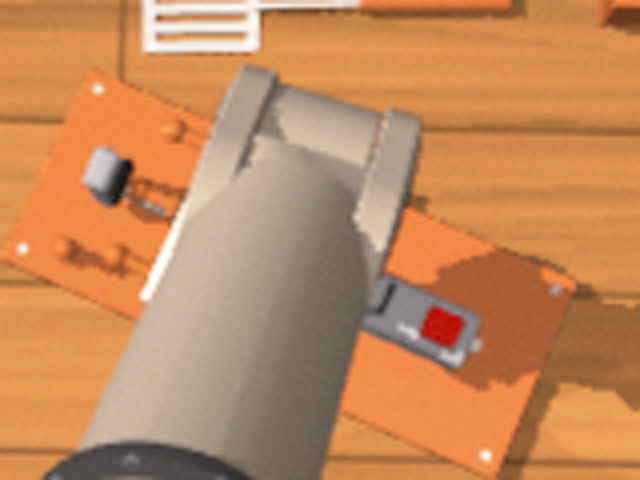

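View pics/scene4.png

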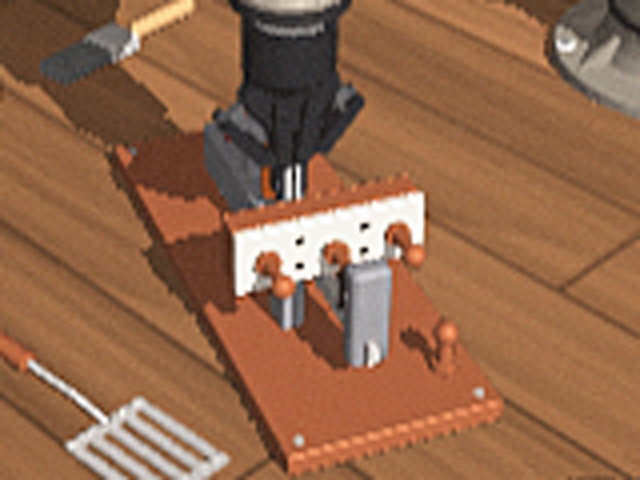

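Both pictures show the jaw held on its second click and the peg partly in (crop: jaw at 370,310). Third squeeze, in small steps.

move_arm --pt "0 0 0.0015" --pt "0 0 0.003" --pt "0 0 0.004" --pt "0 0 0.005" --pt "0 0 0.006" --pt "0 0 0.007" --pt "0 0 0.008" --pt "0 0 0.008" --roll '[0, 0, 0, 0, 0, 0, 0, 0]' --gripper '[0, 0, 0, 0, 0, 0, 0, 0]'

```text
t: 11.9
tool_pos: [0.5598, -0.0252, 0.1064]
tcp_rot: [0.59, 0.391, -0.589, 0.391]
wrist_force: [2.3, 8.6, -0.7]
gripper_width: -0.001
```

```bash
python3 -c "
from h import *
rep()
"
```

```text
t 11.9 clamp xyz mm [  9.8  -0.  106.4] F clamp [ 8.86  1.21 -0.69] g -0.001 j7 -0.1
R in clamp
 [[ 0.001  0.001 -1.   ]
 [-0.    -1.    -0.001]
 [-1.     0.    -0.001]]
```

move_arm --pt "0 0 0.0005" --pt "0 0 0.001" --pt "0 0 0.0015" --roll '[0, 0, 0]' --gripper '[0, 0, 0]'

```text
t: 12.2
tool_pos: [0.5593, -0.0262, 0.1064]
tcp_rot: [0.59, 0.391, -0.589, 0.391]
wrist_force: [3.6, 9.3, -1.6]
gripper_width: -0.001
```

move_arm --pt "0 0 0.0005" --pt "0 0 0.001" --roll '[0, 0]' --gripper '[0, 0]'

```text
t: 12.4
tool_pos: [0.559, -0.027, 0.1065]
tcp_rot: [0.59, 0.391, -0.588, 0.391]
wrist_force: [4.0, 10.6, -1.3]
gripper_width: 0.0
```

```bash
python3 -c "
from h import *
rep()
"
```

```text
t 12.4 clamp xyz mm [ 7.900e+00 -1.000e-01  1.065e+02] F clamp [11.33  0.44 -1.27] g 0.0 j7 -0.1
R in clamp
 [[ 0.002  0.001 -1.   ]
 [-0.    -1.    -0.001]
 [-1.     0.    -0.002]]
```

move_arm --pt "0 0 0.0005" --pt "0 0 0.001" --roll '[0, 0]' --gripper '[0, 0]'

```text
t: 12.6
tool_pos: [0.5587, -0.0278, 0.1065]
tcp_rot: [0.59, 0.392, -0.588, 0.391]
wrist_force: [5.1, 11.8, -0.4]
gripper_width: 0.001
```

move_arm --pt "0 0 0.0005" --pt "0 0 0.001" --roll '[0, 0]' --gripper '[0, 0]'

```text
t: 12.8
tool_pos: [0.5583, -0.0287, 0.1065]
tcp_rot: [0.59, 0.392, -0.588, 0.391]
wrist_force: [4.5, 11.7, -2.5]
gripper_width: -0.001
```

move_arm --pt "0 0 0.0005" --pt "0 0 0.001" --roll '[0, 0]' --gripper '[0, 0]'

```text
t: 13.0
tool_pos: [0.5579, -0.0296, 0.1065]
tcp_rot: [0.59, 0.392, -0.588, 0.391]
wrist_force: [3.9, 11.4, -0.8]
gripper_width: -0.002
```

move_arm --pt "0 0 0.0005" --pt "0 0 0.0005" --roll '[0, 0]' --gripper '[0, 0]'

```text
t: 13.2
tool_pos: [0.5577, -0.0301, 0.1065]
tcp_rot: [0.59, 0.391, -0.588, 0.391]
wrist_force: [3.7, 10.9, -1.8]
gripper_width: 0.002
```

move_arm --pt "0 0 0.0005" --pt "0 0 0.001" --roll '[0, 0]' --gripper '[0, 0]'

```text
t: 13.4
tool_pos: [0.5574, -0.031, 0.1065]
tcp_rot: [0.59, 0.392, -0.588, 0.391]
wrist_force: [3.8, 11.9, -0.6]
gripper_width: -0.004
```

move_arm --pt "0 0 0.0005" --pt "0 0 0.001" --roll '[0, 0]' --gripper '[0, 0]'

```text
t: 13.6
tool_pos: [0.5571, -0.0315, 0.1065]
tcp_rot: [0.59, 0.392, -0.588, 0.391]
wrist_force: [5.5, 13.3, -1.2]
gripper_width: 0.005
```

move_arm --pt "0 0 0.0005" --pt "0 0 0.0005" --roll '[0, 0]' --gripper '[0, 0]'

```text
t: 13.8
tool_pos: [0.557, -0.0318, 0.1065]
tcp_rot: [0.59, 0.392, -0.588, 0.391]
wrist_force: [5.8, 14.4, -0.8]
gripper_width: 0.002
```

```bash
python3 -c "
from h import *
rep()
"
```

```text
t 13.8 clamp xyz mm [ 2.700e+00 -1.000e-01  1.065e+02] F clamp [15.56  0.29 -0.83] g 0.002 j7 -0.09
R in clamp
 [[ 0.003  0.002 -1.   ]
 [-0.    -1.    -0.002]
 [-1.     0.    -0.003]]
```

move_arm --pt "0 0 0.0005" --pt "0 0 0.0005" --roll '[0, 0]' --gripper '[0, 0]'

```text
t: 14.0
tool_pos: [0.5569, -0.032, 0.1066]
tcp_rot: [0.59, 0.392, -0.588, 0.391]
wrist_force: [5.9, 15.9, -2.5]
gripper_width: -0.005
```

```bash
python3 -c "
from h import *
rep()
"
```

```text
t 14.0 clamp xyz mm [ 2.400e+00 -1.000e-01  1.066e+02] F clamp [16.93  0.73 -2.54] g -0.005 j7 -0.09
R in clamp
 [[ 0.003  0.002 -1.   ]
 [-0.001 -1.    -0.002]
 [-1.     0.001 -0.003]]
```

move_arm --pt "0 0 0.0003" --pt "0 0 0.0005" --pt "0 0 0.0005" --roll '[0, 0, 0]' --gripper '[0, 0, 0]'

```text
t: 14.3
tool_pos: [0.557, -0.0324, 0.1069]
tcp_rot: [0.59, 0.392, -0.588, 0.391]
wrist_force: [5.5, 16.6, 2.6]
gripper_width: -0.001
```

move_arm --pt "0 0 0.0003" --pt "0 0 0.0005" --pt "0 0 0.0005" --roll '[0, 0, 0]' --gripper '[0, 0, 0]'

```text
t: 14.6
tool_pos: [0.557, -0.0326, 0.1069]
tcp_rot: [0.59, 0.392, -0.588, 0.391]
wrist_force: [6.3, 16.9, 2.8]
gripper_width: 0.001
```

```bash
python3 -c "
from h import *
rep()
"
```

```text
t 14.6 clamp xyz mm [  1.9  -0.4 106.9] F clamp [18.03  0.77  2.77] g 0.001 j7 -0.09
R in clamp
 [[ 0.004  0.002 -1.   ]
 [-0.001 -1.    -0.002]
 [-1.     0.001 -0.004]]
```

move_arm --pt "0 0 0.0003" --pt "0 0 0.0005" --pt "0 0 0.0005" --roll '[0, 0, 0]' --gripper '[0, 0, 0]'

```text
t: 14.9
tool_pos: [0.5569, -0.0328, 0.1069]
tcp_rot: [0.59, 0.392, -0.587, 0.391]
wrist_force: [6.5, 18.9, 2.1]
gripper_width: 0.004
```

```bash
python3 -c "
from h import *
rep()
"
```

```text
t 14.9 clamp xyz mm [  1.7  -0.4 106.9] F clamp [19.96  1.36  2.1 ] g 0.004 j7 -0.09
R in clamp
 [[ 0.004  0.003 -1.   ]
 [-0.001 -1.    -0.003]
 [-1.     0.001 -0.004]]
```

move_arm --pt "0 0 0.0003" --pt "0 0 0.0004" --pt "0 0 0.0004" --roll '[0, 0, 0]' --gripper '[0, 0, 0]'

```text
t: 15.2
tool_pos: [0.5568, -0.033, 0.1069]
tcp_rot: [0.59, 0.392, -0.587, 0.391]
wrist_force: [7.8, 20.0, 2.4]
gripper_width: -0.001
```

```bash
python3 -c "
from h import *
rep()
"
```

```text
t 15.2 clamp xyz mm [  1.5  -0.4 106.9] F clamp [21.51  0.57  2.44] g -0.001 j7 -0.09
R in clamp
 [[ 0.004  0.003 -1.   ]
 [-0.001 -1.    -0.003]
 [-1.     0.001 -0.004]]
```

Squeezing at 21.5 N should put about 14.5 N on the pad. Hold for 2 s.

move_arm --pt "0 0 0" --pt "0 0 0" --pt "0 0 0" --pt "0 0 0" --pt "0 0 0" --pt "0 0 0" --pt "0 0 0" --pt "0 0 0" --pt "0 0 0" --pt "0 0 0" --roll '[0, 0, 0, 0, 0, 0, 0, 0, 0, 0]' --gripper '[0, 0, 0, 0, 0, 0, 0, 0, 0, 0]'

```text
t: 16.2
tool_pos: [0.5568, -0.033, 0.1069]
tcp_rot: [0.59, 0.392, -0.587, 0.391]
wrist_force: [7.3, 19.6, 2.5]
gripper_width: -0.005
```

```bash
python3 -c "
from h import *
rep()
for c in('scene','top'):
    p,d=snapshot(c)
    q=p[170:230,230:310] if c=='scene' else p[130:250,180:340]
    f=8 if c=='scene' else 4
    cv2.imwrite(f'pics/{c}5.png',cv2.resize(q[:,:,::-1],None,fx=f,fy=f,interpolation=cv2.INTER_CUBIC))
"
```

```text
t 16.2 clamp xyz mm [  1.5  -0.3 106.9] F clamp [20.87  0.91  2.45] g -0.005 j7 -0.09
R in clamp
 [[ 0.004  0.003 -1.   ]
 [-0.001 -1.    -0.003]
 [-1.     0.001 -0.004]]
```

View pics/scene5.png

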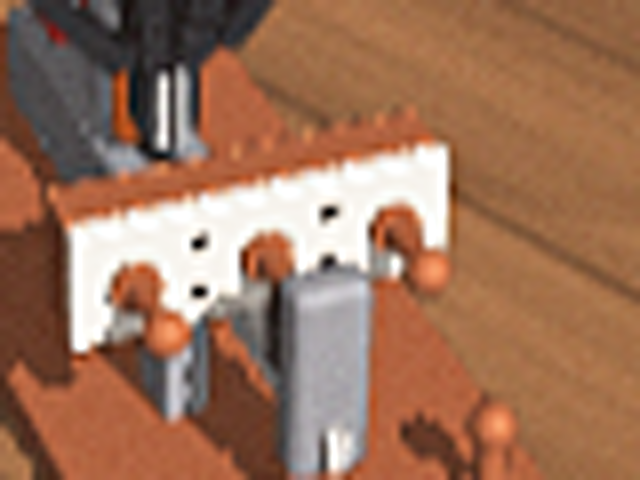

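View pics/top5.png

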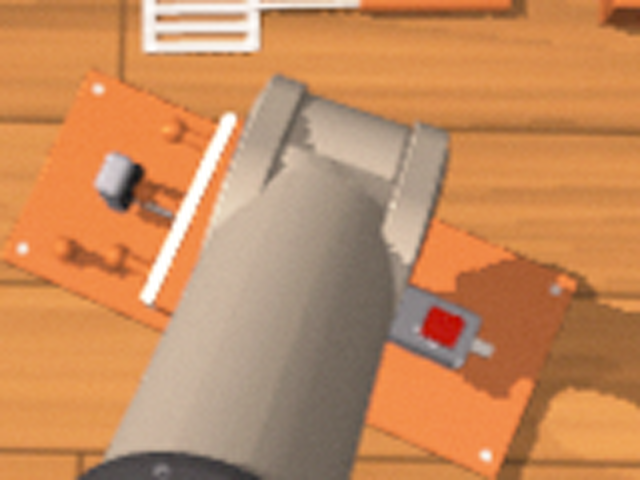

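The middle collar at (270,258) in the crop sits flat on the white strip, in line with the two seated ones. I'll hold a little longer.

move_arm --pt "0 0 0.0001" --pt "0 0 0.0001" --pt "0 0 0.0001" --pt "0 0 0.0001" --pt "0 0 0.0001" --pt "0 0 0.0001" --pt "0 0 0.0001" --pt "0 0 0.0001" --pt "0 0 0.0001" --pt "0 0 0.0001" --pt "0 0 0.0001" --pt "0 0 0.0001" --pt "0 0 0.0001" --pt "0 0 0.0001" --roll '[0, 0, 0, 0, 0, 0, 0, 0, 0, 0, 0, 0, 0, 0]' --gripper '[0, 0, 0, 0, 0, 0, 0, 0, 0, 0, 0, 0, 0, 0]'

```text
t: 17.7
tool_pos: [0.5568, -0.033, 0.1069]
tcp_rot: [0.59, 0.392, -0.587, 0.391]
wrist_force: [8.6, 20.8, 2.4]
gripper_width: 0.0
```

```bash
python3 -c "
from h import *
rep((.035,0,.107))
"
```

```text
t 17.7 clamp xyz mm [  1.5  -0.3 106.9] F clamp [22.52  0.22  2.44] g 0.0 j7 -0.09
R in clamp
 [[ 0.004  0.003 -1.   ]
 [-0.001 -1.    -0.003]
 [-1.     0.001 -0.004]]
offset [ 0.     -0.0002 -0.0335]
```

move_arm --pt "0 0 -0.002" --pt "0 0 -0.006" --pt "0 0 -0.012" --pt "0 0 -0.02" --pt "0 0 -0.03" --pt "0 0 -0.036" --pt "-0.02 0 -0.036" --pt "-0.05 0 -0.036" --pt "-0.08 0 -0.036" --pt "-0.09 0 -0.01" --pt "-0.09 0 0.03" --pt "-0.09 0 0.07" --pt "-0.09 0 0.1" --pt "-0.09 0 0.109" --pt "-0.09 0 0.109" --pt "-0.09 0 0.109" --roll '[0, 0, 0, 0, 0, 0, 0, 0, 0, 0, 0, 0, 0, 0, 0, 0]' --gripper '[0, 0, 0, 0, 0, 0, 0, 0, 0, 0, 0, 0, 0, 0, 0, 0]'

```text
t: 19.3
tool_pos: [0.5128, -0.1362, 0.1961]
tcp_rot: [-0.589, -0.391, 0.589, -0.391]
wrist_force: [0.3, 0.8, -0.8]
gripper_width: -0.001
```

```bash
python3 -c "
from h import *
rep((-.112,0,.116))
"
```

```text
t 19.3 clamp xyz mm [-1.107e+02  1.000e-01  1.961e+02] F clamp [ 0.89  0.03 -0.81] g -0.001 j7 0.0
R in clamp
 [[ 0.  0. -1.]
 [ 0. -1. -0.]
 [-1. -0. -0.]]
offset [0.0801 0.0001 0.0013]
```

move_arm --pt "0.03 0 0.001" --pt "0.06 0 0.001" --pt "0.075 0 0.001" --pt "0.08 0 0.001" --pt "0.083 0 0.001" --pt "0.086 0 0.001" --pt "0.089 0 0.001" --pt "0.091 0 0.001" --pt "0.093 0 0.001" --pt "0.094 0 0.001" --pt "0.094 0 0.001" --roll '[0, 0, 0, 0, 0, 0, 0, 0, 0, 0, 0]' --gripper '[0, 0, 0, 0, 0, 0, 0, 0, 0, 0, 0]'

```text
t: 20.4
tool_pos: [0.5128, -0.1378, 0.103]
tcp_rot: [0.59, 0.39, -0.589, 0.391]
wrist_force: [-1.4, -0.2, 7.4]
gripper_width: -0.001
```

```bash
python3 -c "
from h import *
rep()
"
```

```text
t 20.4 clamp xyz mm [-112.3   -0.6  103. ] F clamp [-0.78  1.23  7.41] g -0.001 j7 0.13
R in clamp
 [[ 0.001 -0.    -1.   ]
 [-0.001 -1.     0.   ]
 [-1.     0.001 -0.001]]
```

Force 7.4 N at z 103 mm: the tab is at or near its stop. I'll press slightly further and hold.

move_arm --pt "0.001 0 0" --pt "0.0015 0 0" --pt "0.0015 0 0" --pt "0.0015 0 0" --pt "0.0015 0 0" --pt "0.0015 0 0" --pt "0.0015 0 0" --pt "0.0015 0 0" --pt "0.0015 0 0" --pt "0.0015 0 0" --roll '[0, 0, 0, 0, 0, 0, 0, 0, 0, 0]' --gripper '[0, 0, 0, 0, 0, 0, 0, 0, 0, 0]'

```text
t: 21.4
tool_pos: [0.5129, -0.1382, 0.1023]
tcp_rot: [0.59, 0.39, -0.589, 0.391]
wrist_force: [-5.9, 0.2, 23.7]
gripper_width: -0.0
```

```bash
python3 -c "
from h import *
rep()
for c in('scene','top'):
    p,d=snapshot(c)
    q=p[140:260,180:340] if c=='scene' else p[130:250,180:340]
    cv2.imwrite(f'pics/{c}6.png',cv2.resize(q[:,:,::-1],None,fx=4,fy=4,interpolation=cv2.INTER_CUBIC))
"
```

```text
t 21.4 clamp xyz mm [-112.6   -0.9  102.3] F clamp [-2.15  5.52 23.68] g -0.0 j7 0.13
R in clamp
 [[ 0.001 -0.001 -1.   ]
 [-0.002 -1.     0.001]
 [-1.     0.002 -0.001]]
```

View pics/scene6.png

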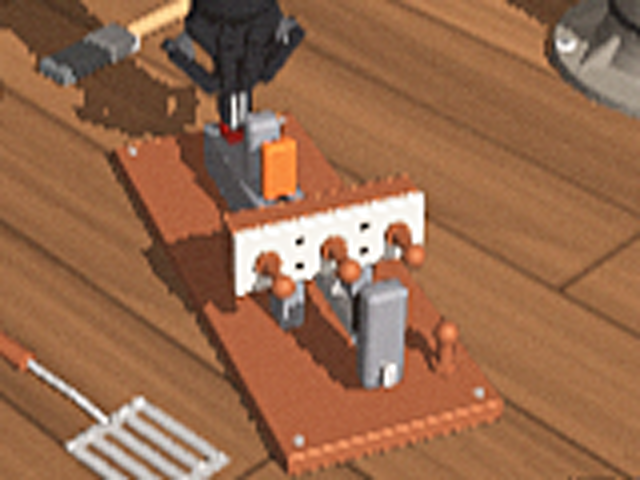

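View pics/top6.png

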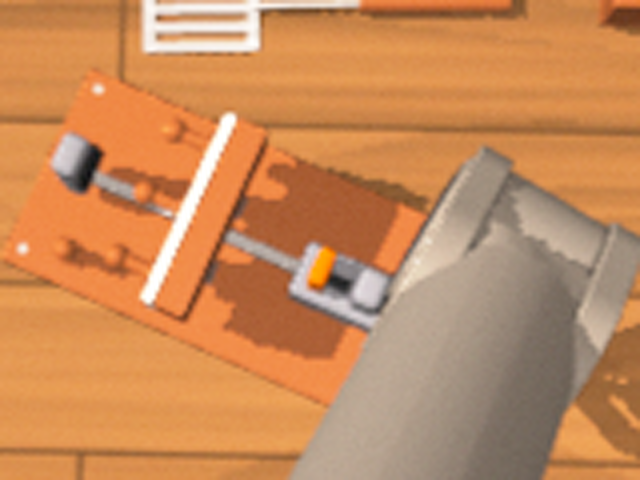

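The jaw is back at its starting pixel ((75,163) in the top crop). The trigger is at rest, and the middle peg stands level with its neighbours. I'll lift off.

move_arm --pt "0 0 0" --pt "-0.005 0 0" --pt "-0.015 0 0" --pt "-0.04 0 0" --pt "-0.08 0 0" --pt "-0.12 0 0" --pt "-0.15 0 0" --pt "-0.15 0 0" --pt "-0.15 0 0" --pt "-0.15 0 0" --roll '[0, 0, 0, 0, 0, 0, 0, 0, 0, 0]' --gripper '[0, 0, 0, 0, 0, 0, 0, 0, 0, 0]'

```text
t: 22.5
tool_pos: [0.5117, -0.1376, 0.2503]
tcp_rot: [-0.589, -0.391, 0.59, -0.391]
wrist_force: [-0.0, -0.1, -0.8]
gripper_width: -0.003
```

```bash
python3 -c "
from h import *
rep()
for c in('scene','top'):
    p,d=snapshot(c)
    cv2.imwrite(f'pics/{c}7raw.png',p[:,:,::-1])
    q=p[140:260,180:340] if c=='scene' else p[130:250,180:340]
    cv2.imwrite(f'pics/{c}7.png',cv2.resize(q[:,:,::-1],None,fx=4,fy=4,interpolation=cv2.INTER_CUBIC))
"
```

```text
t 22.5 clamp xyz mm [-112.4    0.5  250.3] F clamp [-0.07  0.01 -0.85] g -0.003 j7 -0.05
R in clamp
 [[-0.    -0.    -1.   ]
 [ 0.001 -1.     0.   ]
 [-1.    -0.001  0.   ]]
```

View pics/scene7.png

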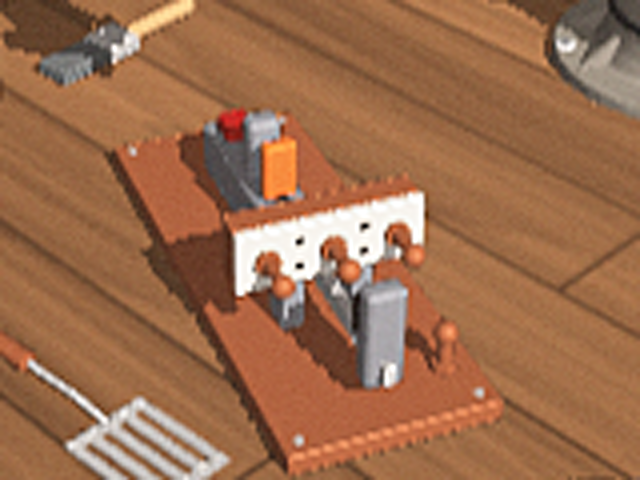

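View pics/scene7raw.png

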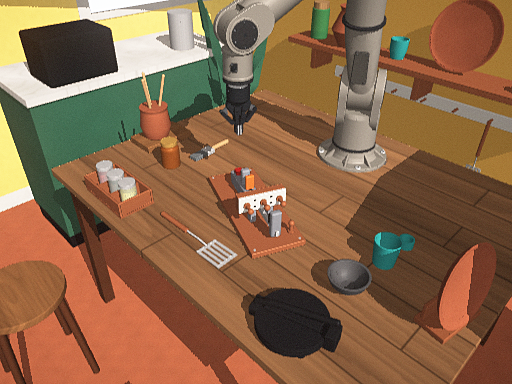

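The tab is up and the trigger and jaw are at rest. The middle knob at (350,270) lies on the line between the seated knobs at (285,287) and (415,256). The bystanders haven't moved.

```bash
python3 -c "
from station import *
print(close_job())"
```

```text
the job is handed in; nothing more can be done
None
```

The peg is home and the jaw is open again; I handed the job in at about 22.6 s of the 67 s allowed, and no verdict is reported.

- **Squeezing:** I drew the trigger back with the closed fingertips three times. The first two squeezes went to the hard stop and each gained a click. The third went stiff about 7 mm before the stop, which is where I had worked out the peg would be home.
- **Holding:** I held the trigger at 21–22.5 N on the wrist for about 2.5 s. That puts an estimated 14–15.5 N on the pad, but the pad force itself cannot be read directly.
- **Releasing:** I let the trigger go, then held the tab at its stop for about 1 s (24 N at the wrist). The jaw sprang open, and I lifted clear.

In the last pictures the jaw is back at its starting pixels and the trigger and tab look at rest. The middle knob is in line with the two seated ones, and the wrist force is about zero. I checked the bystanders only by eye and saw no change; none of the checks disagreed.

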